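# Put the cuvette box away in the dry cabinet

## Robot

A 7-joint arm with a two-finger parallel gripper is mounted at the origin on a cart in front of the work surface, level with it; the furniture and walls round the work are solid. World frame = base frame: x ahead of the robot, y to its left, z up, the work surface at z = 0. Lengths are in m, angles in rad, forces in N, time in s.
With the tool pointing down it reaches from about 0.4 to 0.85 m from the base axis. Payload 10.4 kg.
Tool frame: the origin (TCP) lies between the finger pads, 19 mm behind the fingertips; this is the grasp point; z points along the fingers, y is the line along which they close (so a half turn about z gives the same grasp; the last joint's range is limited). The gripper opens to 87 mm and grips with 3 to 60 N. Pads are 19 mm wide; open, the fingers measure 117 mm over their backs; the gripper's body (75 mm by 190 mm) begins 51 mm behind the grasp point.
Start: joints at [1.269, 0.332, -0.065, 1.46, 0.022, 1.35, -0.088], TCP at [0.172, -0.601, 0.241] pointing down, gripper open.
Joint ranges: [-2.6, 2.6], [-0.5, 2.12], [-1.47, 1.34], [0.16, 2.42], [-1.27, 4.41], [0.06, 2.06], [-2.6, 2.6]. Speed limits (rad/s): [2.22, 2.22, 2.79, 2.79, 3.14, 3.14, 3.14].

## Interface

Orientations are given as a unit quaternion [x, y, z, w].
In Python, from bench import read_state, cams, workorder gives the robot as it stands.
- The arm moves only by the shell command python3 -m crank 'ROWS' [FORCE]. ROWS is text: rows parted by semicolons, each of 5 numbers parted by spaces: the shift along the tool's x, y, z scaled (see below), then the turn about the tool's z scaled (see below), then the opening, from -1 (shut) to 1 (fully open). In form: dx dy dz yaw jaw; .... A call has 1 to 10 rows; each row shifts and turns the commanded pose from where the row before left it, along the tool's axes as they then stand; what a row does not reach is not made up. The controller multiplies each number of a shift by 200 mm and each number of a turn by 90 degrees. A row lasts 1/10 s, in which the tool goes at most 50 mm and 8.59 degrees, less where a joint would pass 70% of its speed; a pose out of reach is approached as far as the arm can. A call with a number of a shift or a turn outside -1 to 1 is refused whole. A call with a gripper value outside its range is refused whole. The fingers move at their own pace and stop on an object; FORCE is the grip in N (left out, the last holds). Time passes only in rows, so rows that do not move let the fingers close. It gives the time, the measured TCP pose, the force, the opening and the grip force at its end, in the units of the state.
- read_state(): the state, without advancing time (a new reading comes with each control period).
- cams.camera(name): name is "scene" or "top"; returns a dict with "img" (480x640x3 uint8, blue, green, red), "K" (3x3 intrinsics, pixels), "dist" ([k1, k2, p1, p2, k3] as OpenCV has them; the pictures are not rectified), "xyz" and "attitude" of the camera in the world. Camera axes: x right, y down, z forward; pixel columns grow to the right and rows downward; lengths in m; the calibration is good to about 2 mm. A picture is of the moment at which its call begins. There is no depth.
- workorder.close_job(): hands the job in; it is judged then, once.
The state is a dict: "time": time; "joint_positions": joint angles; "joint_vel": joint speeds; "joint_torque": joint torques, N m; "ee_pos": TCP position; "eef_rot": TCP orientation; "ft_force": force on the tool from outside, world axes, zero at the start; "torque": the same for the moment, N m; "width": finger opening in m; "grip_force": force on a finger pad.
Only numpy, scipy, OpenCV 4.12 (cv2) and the standard library are available. Lean on these libraries where they do the work, as an engineer would, in place of code of your own. Each camera call takes 0.05 s, during which the arm holds its last target. There are 200 camera calls.

## Task

Swing the small dry cabinet's clear door open by its bar handle, put the blue cuvette box inside on the cabinet floor, and shut the door again so that it is fully closed. Keep the box level, and leave the amber vial on the cabinet floor and the bottles and flask on the bench standing as they are.

Things in the scene. Friction and masses are not known exactly. Their poses are not given: they have to be found in the camera images.
- cabinet: Dry-storage cabinet, fixed on the bench: 190 wide (y) x 174 deep (x) x 212 high, white roof and back, clear sides and door, open to its -x. Origin on the bench under the middle of the inside; x to its back, y to its left seen from the front, z up. Inside x -80 to 87, y -87 to 87, floor z = 4, roof underside z = 204. A flat timer lies on the rear of the roof.
- cabinet_shelf (a point): Middle of the front edge of the fixed half shelf inside the cabinet (x 7 to 87, underside z = 114 in the cabinet's frame); a second vial, fixed, stands on it. The space under it and in front of it is free but for the loose vial.
- cabinet_sill (a point): Middle of the cabinet's sill: the 4 mm floor plate runs on in front of the door to this point (x = -115, y = 0, z = 4 in the cabinet's frame), then slopes down to the bench at x = -131 over the full width, so that a box can be slid up it.
- cabinet_door (a joint): Door angle, rad: 0 shut, grows as it swings towards the robot, stop at 1.95. Hinged at the cabinet's right front edge: upright hinge line at x = -86, y = -93 in the cabinet's frame. Door 186 wide, 202 high (z 8 to 210), 12 thick; shut, it fills x -92 to -80. Slightly stiff: it stays where it is left. It starts shut or up to 0.10 ajar.
- cabinet_door_hinge (a point): Point on the door's hinge line, at the door's mid height (109 above the bench).
- door_handle (a point): Door handle: a level steel bar, 12 diameter, 85 long between two end posts, 44 in front of the door's outer face (38 clear gap behind it, open above and below), 194 above the bench. Origin at the middle of the bar, 127.5 from the hinge line along the door; axes turn with the door: y along the bar away from the hinge, x from bar to door, z up.
- cuvette_box: Loose blue box for cuvettes with its lid shut (the lid does not open), 66 (x; 73 over the front lip at -x) x 120 (y) x 49 high, 0.22 kg. Origin at the centre of its underside, z up. It starts lying flat on the bench to the left of the cabinet, in front of the sink, outside the door's sweep.
- amber_vial: Loose amber glass vial with a dark cap, 44 diameter x 76 high, standing on the cabinet's floor in the right rear part, under the shelf. Origin at the centre of its underside, z up.
- bottle_a: Loose clear sample bottle with a teal cap, 53 diameter x 178 high, on the left of the bench beside the sink. Origin at the centre of its underside.
- bottle_b: Loose clear sample bottle with a teal cap, 53 diameter x 182 high, on the left of the bench. Origin at the centre of its underside.
- flask: Loose conical glass flask, 73 diameter x 112 high, on the left of the bench. Origin at the centre of its underside.

How it is judged:
By the outcome, as a careful person would: the job done as asked, in the order asked, and still so for the second after the job is handed in, with the robot touching nothing.
It also fails if it takes over 72 s, if anything falls off the work surface, if the arm or the gripper's body presses on something with over 40 N, if the wrist force passes 120 N, or if a joint passes its speed limit or range.

## Working session

There is one attempt and no reset: what is moved stays moved. The work goes in short steps, Python scripts to look and compute and a shell command to move; the robot and the scene stay as the last step left them, time stands still between calls to the robot, and variables do not carry over. Pictures are saved under pics/ and viewed, at most 11 in all, crops included, and the job is handed in when it is done.

```bash
ls; mkdir -p pics
python3 - <<'E'
from bench import read_state, cams
import cv2
print(read_state())
for n in("scene","top"):
    c=cams.camera(n); cv2.imwrite(f"pics/{n}0.png",c["img"]); print({k:v for k,v in c.items() if k!="img"})
E
```

```text
pics
{'time': 0.0, 'joint_positions': array([ 1.26939183,  0.33288816, -0.06472047,  1.46092581,  0.02161658,
        1.34989681, -0.08845967]), 'joint_vel': array([ 3.93496738e-04,  1.13309935e-03, -1.78565955e-03,  1.03007518e-03,
       -4.39562738e-04, -4.31902011e-05,  1.27760527e-03]), 'joint_torque': array([-6.78845645e-04, -6.23236799e+01,  2.42968270e-02, -3.89899063e+01,
       -6.15205360e-02,  3.95605504e-02,  1.42398071e-04]), 'ee_pos': array([ 0.17190899, -0.60052451,  0.24045121]), 'eef_rot': array([ 9.90293145e-01,  1.38992739e-01, -1.35531147e-04, -6.97871756e-04]), 'ft_force': array([0.02496482, 0.3113882 , 0.39408348]), 'torque': array([ 0.02319876,  0.03104547, -0.05326694]), 'grip_force': 0.0, 'width': 0.08662415259814665}
{'K': array([[585.0539865 ,   0.        , 328.47912755],
       [  0.        , 585.0539865 , 228.22902397],
       [  0.        ,   0.        ,   1.        ]]), 'dist': array([-0.11835511,  0.        ,  0.        ,  0.        ,  0.        ]), 'xyz': array([-0.48386885,  0.55071049,  1.38386476]), 'attitude': array([-0.48916483,  0.79022329, -0.31314674,  0.19545853])}
{'K': array([[493.04947881,   0.        , 321.90948327],
       [  0.        , 493.04947881, 236.70701386],
       [  0.        ,   0.        ,   1.        ]]), 'dist': array([-0.05070012,  0.        ,  0.        ,  0.        ,  0.        ]), 'xyz': array([0.30531924, 0.04512426, 1.40441859]), 'attitude': array([ 0.70412161, -0.70369783,  0.0720278 , -0.06192026])}
```

View pics/scene0.png

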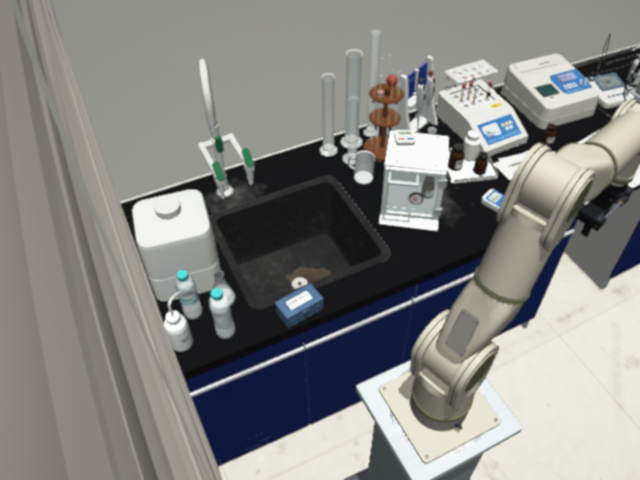

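View pics/top0.png

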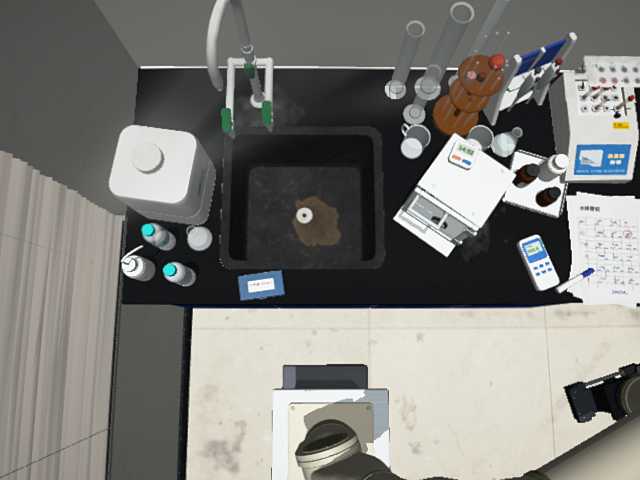

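The scene view shows the cabinet at about (415,180) and the box at (300,303). The top view shows the cabinet at (455,195), turned about 30°, and the box at (262,285). I'll enlarge both.

Run:
```python
import cv2,numpy as np
t=cv2.imread("pics/top0.png");s=cv2.imread("pics/scene0.png")
def crop(im,x,y,w,h,W,H):
    o=cv2.resize(im[y:y+h,x:x+w],(W,H),interpolation=cv2.INTER_CUBIC)
    k=W/w
    for u in range(-(-x//10)*10,x+w,10): cv2.line(o,(int((u-x+.5)*k),0),(int((u-x+.5)*k),5 if u%50 else 14),(0,0,255),1)
    for v in range(-(-y//10)*10,y+h,10): cv2.line(o,(0,int((v-y+.5)*k)),(5 if v%50 else 14,int((v-y+.5)*k)),(0,0,255),1)
    return o
a=np.hstack([crop(t,390,130,133,133,400,400),crop(s,360,115,133,133,400,400)])
b=np.hstack([crop(t,225,260,80,40,400,200),crop(s,260,278,80,40,400,200)])
cv2.imwrite("pics/crop1.png",np.vstack([a,b]))
```

```text
(no output)
```

View pics/crop1.png

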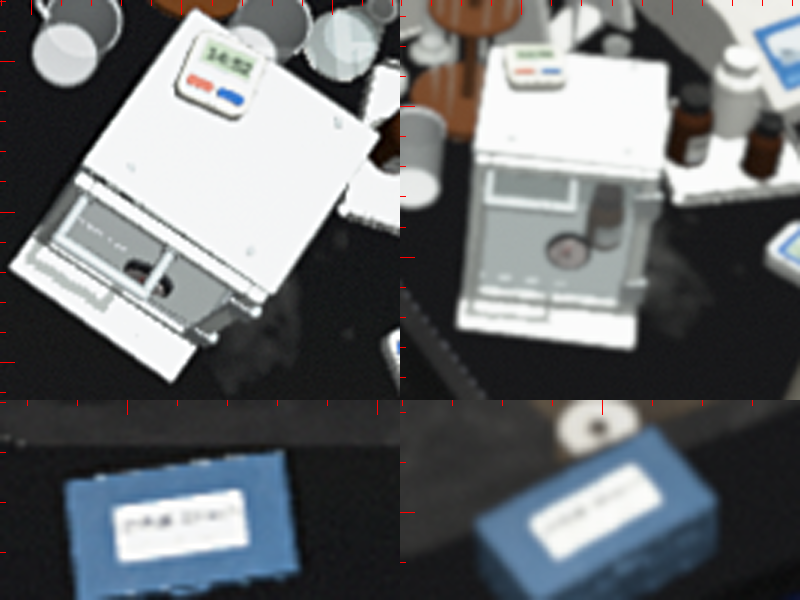

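The top view shows the ajar door's handle bar from crop (55,240) to (150,290), and the sill's front corners at (12,265) and (175,382). The box top is clear in both views. Next I fit poses from these points.

```bash
cat > h.py <<'E'
import numpy as np,cv2
from bench import read_state,cams
from scipy.spatial.transform import Rotation as R
from scipy.optimize import least_squares
def calib():
    return {n:cams.camera(n) for n in("scene","top")}
def proj(c,P):
    Rw=R.from_quat(c["attitude"]).as_matrix().T
    P=np.atleast_2d(np.array(P,float))
    return cv2.projectPoints(P,cv2.Rodrigues(Rw)[0],-Rw@c["xyz"],c["K"],c["dist"])[0][:,0]
def tr(p,P):
    "pose x,y,z,yaw"
    P=np.atleast_2d(P); return R.from_euler('z',p[3]).apply(P)+p[:3]
def doorpt(q,P):
    "cabinet-frame point given in shut door -> at angle q (hinge -86,-93; opening turns left end to -x)"
    h=np.array([-.086,-.093,0]); return R.from_euler('z',q).apply(np.atleast_2d(P)-h)+h
def tcp():
    s=read_state(); x=R.from_quat(s["eef_rot"]).as_matrix()
    return s,np.arctan2(x[1,0],x[0,0])
E
python3 - <<'E'
from h import *
C=calib(); k=3.0075
T=lambda a:np.array(a)/k+[390,130]-.33; S=lambda a:(np.array(a)-[400,0])/k+[360,115]-.33
roofBL,roofBR=[.094,.095,.212],[.094,-.095,.212]; sl,sr=[-.131,.095,0],[-.131,-.095,0]
fix=[("top",T([193,8]),roofBL),("top",T([380,133]),roofBR),("top",T([10,266]),sl),("top",T([173,383]),sr),
("scene",S([668,64]),roofBR),("scene",S([457,329]),sl),("scene",S([636,349]),sr)]
h1,h2=[-.136,-.008,.194],[-.136,.077,.194]
dr=[("top",T([57,238]),h2),("top",T([150,292]),h1),("scene",S([489,204]),h2),("scene",S([573,207]),h1)]
def f(v):
    r=[proj(C[n],tr(v[:4],P))[0]-u for n,u,P in fix]+[proj(C[n],tr(v[:4],doorpt(v[4],P)))[0]-u for n,u,P in dr]
    return np.concatenate(r)
s=least_squares(f,[.6,-.3,0,-.6,.05],loss='soft_l1')
print("cab",s.x.round(4)); print(f(s.x).reshape(-1,2).round(1))
# box corners on top face; order: top view crop
T2=lambda a:np.array(a)/5+[225,260-80]-.4; S2=lambda a:(np.array(a)-[400,0])/5+[260,278-80]-.4
ob=[("top",T2([65,482]),(-1,1)),("top",T2([283,452]),(-1,-1)),("top",T2([300,571]),(1,-1)),("top",T2([80,601]),(1,1)),
("scene",S2([476,524]),(-1,1)),("scene",S2([652,428]),(-1,-1)),("scene",S2([717,498]),(1,-1)),("scene",S2([540,597]),(1,1))]
def g(v): # v x,y,ztop,yaw,w
    return np.concatenate([proj(C[n],tr(v[:4],[-a*v[4]/2,b*.06,0]))[0]-u for n,u,(a,b) in ob])
b=least_squares(g,[.4,.2,.05,0,.066]); print("box",b.x.round(4)); print(g(b.x).reshape(-1,2).round(1))
E
```

```text
cab [ 0.6781 -0.3368  0.0035 -0.6246  0.0183]
[[ 0.4 -0.3]
 [ 0.2 -0.3]
 [ 0.   0.9]
 [-0.  -0.4]
 [-0.5  0.2]
 [ 0.7 -0.3]
 [-0.6 -0.2]
 [ 0.7 -0.1]
 [-2.   0.7]
 [-0.2 -0.6]
 [ 0.1  1.2]]
box [0.4302 0.1924 0.0547 0.1498 0.0646]
[[ 0.2  0.4]
 [-0.1 -0. ]
 [-0.3 -0.5]
 [ 0.   0. ]
 [ 0.  -0.4]
 [ 0.4 -0.6]
 [ 0.2  0.3]
 [-0.4  0.7]]
```

```bash
cat >> h.py <<'E'
CAB=np.array([.6781,-.3368,0,-.6246]); BOX=np.array([.4302,.1924,0,.1498])
def cabw(P): return tr(CAB,P)[0]
def go(target,yaw=None,at=None):
    "print tool-axis move (row units) from current TCP to target, then yaw units"
    s,y=tcp(); p=np.array(s["ee_pos"]) if at is None else np.array(at)
    d=np.array(target)-p; c,n=np.cos(y),np.sin(y)
    t=np.array([c*d[0]+n*d[1],n*d[0]-c*d[1],-d[2]])/.2
    dy=None if yaw is None else -((yaw-y+np.pi)%(2*np.pi)-np.pi)/(np.pi/2)
    print("dxyz",t.round(4),"|mm|",round(np.linalg.norm(d)*1000),"yaw",dy, "from",p.round(4),"yaw deg",round(np.degrees(y),2),"to",np.round(target,4))
E
python3 - <<'E'
from h import *
q=.018
for z in(.31,.194): go(cabw(doorpt(q,[-.136,.0345,z])[0]),CAB[3]+np.pi/2+q)
E
```

```text
dxyz [ 2.5001 -1.2188 -0.3462] |mm| 561 yaw -0.4363181653279384 from [ 0.1719 -0.6007  0.2408] yaw deg 15.98 to [ 0.5856 -0.2287  0.31  ]
dxyz [ 2.5001 -1.2188  0.2338] |mm| 558 yaw -0.4363181653279384 from [ 0.1719 -0.6007  0.2408] yaw deg 15.98 to [ 0.5856 -0.2287  0.194 ]
```

```bash
python3 -m crank '0 0 -.175 0 -.1;0 0 -.17 0 -.1;.18 -.087 0 0 -.1;.18 -.087 0 0 -.1;.18 -.087 0 0 -.1;.18 -.087 0 0 -.1;.18 -.087 0 0 -.1;.18 -.087 0 0 -.1;.18 -.087 0 0 -.1' 10
python3 -m crank '.18 -.087 0 0 -.1;.18 -.087 0 0 -.1;.18 -.087 0 0 -.1;.18 -.087 0 0 -.1;.18 -.087 0 0 -.1;.18 -.087 0 0 -.1;.1 -.05 0 0 -.1'
python3 -m crank '0 0 0 -.0875 -.1;0 0 0 -.0875 -.1;0 0 0 -.0875 -.1;0 0 0 -.0875 -.1;0 0 0 -.0875 -.1;0 0 0 0 -.1;0 0 0 0 -.1'
python3 - <<'E'
from h import *
q=.018
go(cabw(doorpt(q,[-.136,.0345,.194])[0]),CAB[3]+np.pi/2+q)
C=calib(); s,_=tcp(); tip=s["ee_pos"]-[0,0,.019]
o=[]
for n in C:
    u=proj(C[n],tip)[0]; h=proj(C[n],tr(CAB,doorpt(q,[[-.136,-.008,.194],[-.136,.077,.194]]))); print(n,u.round(1),h.round(1).tolist())
    x,y=(u-[50,50]).astype(int); o.append(cv2.resize(C[n]["img"][y:y+100,x:x+100],(400,400),interpolation=cv2.INTER_CUBIC))
    cv2.drawMarker(o[-1],(202,202),(0,0,255),0,12,1)
    for w in h: cv2.drawMarker(o[-1],tuple(((w-[x,y]+.5)*4).astype(int).tolist()),(0,255,0),0,12,1)
cv2.imwrite("pics/pre.png",np.hstack(o))
E
```

```text
time: 1.1
ee_pos: [0.3817, -0.4131, 0.3103]
eef_rot: [0.99, 0.139, -0.0, 0.0]
ft_force: [0.7, -1.2, 0.2]
width: 0.0396
grip_force: 0.0
time: 1.8
ee_pos: [0.5782, -0.2361, 0.3098]
eef_rot: [0.99, 0.141, 0.0, -0.001]
ft_force: [-0.2, -0.0, -0.2]
width: 0.039
grip_force: 0.0
time: 2.5
ee_pos: [0.5761, -0.2396, 0.3101]
eef_rot: [0.887, 0.463, -0.0, -0.0]
ft_force: [-0.2, -0.0, -0.4]
width: 0.0392
grip_force: 0.0
dxyz [0.0717 0.0078 0.5803] |mm| 117 yaw -0.001543854878879125 from [ 0.5761 -0.2396  0.3101] yaw deg 55.11 to [ 0.5856 -0.2287  0.194 ]
scene [410.9 160.2] [[417.2, 185.5], [389.0, 182.8]]
top [436.9 213. ] [[437.3, 227.8], [409.1, 209.0]]
```

View pics/pre.png

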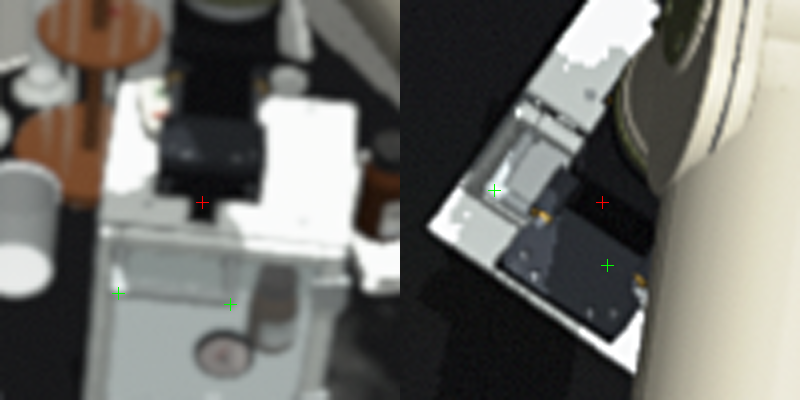

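Left view: the bar lies on my predicted ends, about (118,293) to (232,302), and the fingertip is at the red mark (202,205). Calibration agrees, so I go down over the bar, cage it and swing the door.

```bash
python3 -m crank '.072 .008 0 0 -.1;0 0 0 0 -.1;0 0 .12 0 -.1;0 0 .12 0 -.1;0 0 .12 0 -.1;0 0 .1 0 -.1;0 0 .06 0 -.1;0 0 .06 0 -.1;0 0 0 0 -.1'
python3 -m crank '0 0 0 0 -.6;0 0 0 0 -.6;0 0 0 0 -.6;0 0 0 0 -.6' 10
python3 -c "
from h import *
q=.018
go(cabw(doorpt(q,[-.136,.0345,.194])[0]),CAB[3]+np.pi/2+q)"
```

```text
time: 3.5
ee_pos: [0.5853, -0.2283, 0.193]
eef_rot: [0.886, 0.464, -0.001, -0.001]
ft_force: [0.6, -0.3, -0.4]
width: 0.0392
grip_force: 0.0
time: 3.9
ee_pos: [0.5859, -0.2286, 0.1948]
eef_rot: [0.886, 0.464, 0.0, 0.0]
ft_force: [-0.0, 0.2, -0.3]
width: 0.0195
grip_force: 0.0
dxyz [-0.0013 -0.0013  0.0042] |mm| 1 yaw 0.0011079183430682202 from [ 0.5859 -0.2286  0.1948] yaw deg 55.34 to [ 0.5856 -0.2287  0.194 ]
```

```bash
python3 -m crank '-.028 -.062 0 -.0637 -.6;-.028 -.062 0 -.0637 -.6;-.028 -.062 0 -.0637 -.6;-.028 -.062 0 -.0637 -.6;0 0 0 0 -.6'
python3 -c "
from h import *
q=.418
go(cabw(doorpt(q,[-.136,.0345,.194])[0]),CAB[3]+np.pi/2+q)"
```

```text
time: 4.4
ee_pos: [0.5306, -0.2278, 0.1947]
eef_rot: [0.776, 0.631, -0.0, 0.0]
ft_force: [1.1, -0.5, 0.0]
width: 0.0175
grip_force: 0.0
dxyz [0.0051 0.002  0.0034] |mm| 1 yaw 0.0013697683528139137 from [ 0.5306 -0.2278  0.1947] yaw deg 78.29 to [ 0.5312 -0.2269  0.194 ]
```

```bash
python3 -m crank '-.028 -.062 0 -.0637 -.6;-.028 -.062 0 -.0637 -.6;-.028 -.062 0 -.0637 -.6;-.028 -.062 0 -.0637 -.6;-.028 -.062 0 -.0637 -.6;-.028 -.062 0 -.0637 -.6;-.028 -.062 0 -.0637 -.6'
python3 -m crank '-.028 -.062 0 -.0637 -.6;-.028 -.062 0 -.0637 -.6;-.028 -.062 0 -.0637 -.6;-.028 -.062 0 -.0637 -.6;-.028 -.062 0 -.0637 -.6;-.028 -.062 0 -.0637 -.6;-.028 -.062 0 -.0637 -.6;0 0 0 0 -.6'
python3 -c "
from h import *
q=1.818
go(cabw(doorpt(q,[-.136,.0345,.194])[0]),CAB[3]+np.pi/2+q)"
```

```text
time: 5.1
ee_pos: [0.4512, -0.2731, 0.1947]
eef_rot: [0.511, 0.859, 0.0, 0.0]
ft_force: [1.8, 1.0, -0.3]
width: 0.0174
grip_force: 0.6
time: 5.9
ee_pos: [0.4185, -0.3625, 0.1942]
eef_rot: [0.188, 0.982, 0.0, 0.0]
ft_force: [0.0, -0.1, 0.1]
width: 0.0174
grip_force: 0.0
dxyz [0.0091 0.0023 0.0008] |mm| 2 yaw -0.0002033833174845515 from [ 0.4185 -0.3625  0.1942] yaw deg 158.36 to [ 0.417  -0.3614  0.194 ]
```

```bash
python3 -m crank '0 0 0 0 -.1;0 0 0 0 -.1;0 0 0 0 -.1;0 0 -.2 0 -.1;0 0 -.2 0 -.1;0 0 -.2 0 -.1;0 0 0 0 1;0 0 0 0 1'
python3 - <<'E'
from h import *
g=tr(BOX,[0,.03,.15])[0]
go(g,BOX[3]+np.pi/2)
s,_=tcp(); print(s["joint_positions"].round(2))
c=cams.camera("top");cv2.imwrite("pics/open.png",c["img"][100:400,150:600])
E
```

```text
time: 6.7
ee_pos: [0.419, -0.3607, 0.315]
eef_rot: [0.186, 0.982, -0.001, 0.001]
ft_force: [0.1, 0.1, 0.3]
width: 0.0482
grip_force: 0.0
dxyz [1.0361 2.7237 0.8251] |mm| 606 yaw 0.6658863849984314 from [ 0.419  -0.3607  0.315 ] yaw deg 158.51 to [0.4257 0.2221 0.15  ]
[ 1.17  0.19 -0.63  1.51  0.11  1.47  1.74]
```

View pics/open.png

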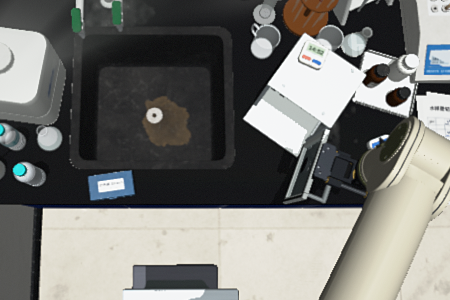

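The door (crop ~ (305,165)) stands wide open and the box is undisturbed at (110,185). On to the box.

```bash
python3 -m crank '.074 .1945 0 0 1;.074 .1945 0 0 1;.074 .1945 0 0 1;.074 .1945 0 0 1;.074 .1945 0 0 1;.074 .1945 0 0 1;.074 .1945 0 0 1' 40
python3 -m crank '.074 .1945 0 0 1;.074 .1945 0 0 1;.074 .1945 0 0 1;.074 .1945 0 0 1;.074 .1945 0 0 1;.074 .1945 0 0 1;.074 .1945 0 0 1;0 0 .2 .083 1;0 0 .2 .083 1;0 0 .2 .083 1'
python3 -m crank '0 0 .2 .083 1;0 0 0 .083 1;0 0 0 .083 1;0 0 0 .083 1;0 0 0 .083 1;0 0 0 0 1;0 0 0 0 1'
python3 - <<'E'
from h import *
go(tr(BOX,[0,.03,.028])[0],BOX[3]+np.pi/2)
E
```

```text
time: 7.45
ee_pos: [0.4208, -0.0679, 0.3129]
eef_rot: [0.187, 0.982, -0.0, -0.001]
ft_force: [0.5, -0.8, 0.5]
width: 0.0866
grip_force: 0.0
time: 8.45
ee_pos: [0.4239, 0.2217, 0.1915]
eef_rot: [0.376, 0.927, -0.0, -0.001]
ft_force: [0.8, 0.0, -1.5]
width: 0.087
grip_force: 0.0
time: 9.15
ee_pos: [0.4243, 0.2215, 0.1535]
eef_rot: [0.649, 0.76, -0.001, -0.0]
ft_force: [0.9, 0.3, -0.2]
width: 0.087
grip_force: 0.0
dxyz [0.0017 0.0073 0.6277] |mm| 126 yaw 0.004700960226162654 from [0.4243 0.2215 0.1535] yaw deg 99.01 to [0.4257 0.2221 0.028 ]
```

```bash
python3 -m crank '0 .007 .15 .0047 1;0 0 .15 0 1;0 0 .13 0 1;0 0 .1 0 1;0 0 .05 0 1;0 0 .047 0 1;0 0 0 0 1'
python3 -m crank '0 0 0 0 .3;0 0 0 0 .3;0 0 0 0 .3;0 0 0 0 .3;0 0 0 0 .3;0 0 0 0 .3' 50
```

```text
time: 9.85
ee_pos: [0.426, 0.2217, 0.0283]
eef_rot: [0.653, 0.757, -0.0, -0.0]
ft_force: [-0.0, -0.1, 0.6]
width: 0.0869
grip_force: 0.0
time: 10.45
ee_pos: [0.4269, 0.222, 0.0294]
eef_rot: [0.654, 0.757, 0.0, 0.0]
ft_force: [0.2, -1.6, 6.5]
width: 0.0653
grip_force: 50.0
```

```bash
python3 -c "
from h import *
print(read_state()['width'],read_state()['grip_force'],read_state()['ee_pos'])"
```

```text
0.06527841622423573 49.97369988821447 [0.42688157 0.22203516 0.0293915 ]
```

```bash
python3 -m crank '0 0 -.1 0 .3;0 0 -.1 0 .3;0 0 -.1 0 .3;0 0 -.1 0 .3;0 0 0 0 .3;0 0 0 0 .3'
python3 - <<'E'
from h import *
C=calib()
f=lambda v:np.concatenate([proj(C["scene"],tr(CAB,[v[0],v[1],.08]))[0]-[415.5,197.8]])
print("vial cab",least_squares(f,[.04,-.04]).x)
go(cabw([-.26,.035,.12]),CAB[3]+np.pi)
s,_=tcp();print(s["joint_positions"].round(2),s["torque"].round(2))
u=proj(C["scene"],s["ee_pos"])[0].astype(int); a=C["scene"]["img"][u[1]-60:u[1]+60,u[0]-60:u[0]+60]
u=proj(C["top"],s["ee_pos"])[0].astype(int); b=C["top"]["img"][u[1]-60:u[1]+60,u[0]-60:u[0]+60]
cv2.imwrite("pics/lift.png",cv2.resize(np.hstack([a,b]),None,fx=3,fy=3,interpolation=2))
E
```

```text
time: 11.05
ee_pos: [0.4262, 0.2215, 0.1083]
eef_rot: [0.654, 0.757, -0.0, 0.0]
ft_force: [0.3, -0.7, -1.9]
width: 0.0656
grip_force: 50.0
vial cab [-0.07036472 -0.01166836]
dxyz [-1.9138  0.032  -0.0615] |mm| 383 yaw -0.5095186900752033 from [0.4257 0.2214 0.1077] yaw deg 98.36 to [ 0.4877 -0.1564  0.12  ]
[ 0.39  0.31 -1.07  1.95  0.31  1.06 -0.67] [-0.02 -0.05 -0.01]
```

View pics/lift.png

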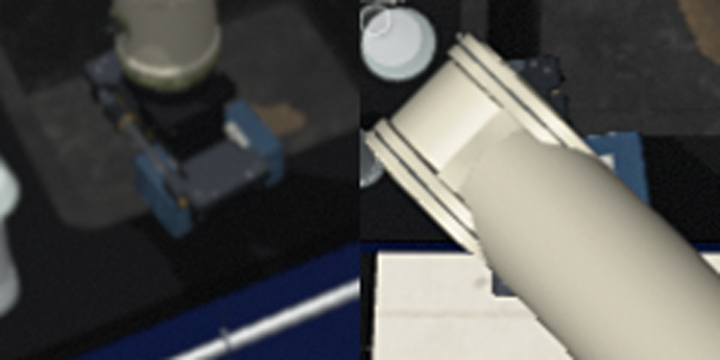

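The box hangs level in the grip. In the earlier picture the dark disk doesn't fit the vial, so I check the interior with the door open.

Run:
```python
from h import *
c=cams.camera("scene"); o=cv2.resize(c["img"][115:245,350:490],None,fx=5,fy=4.5,interpolation=2)
o=cv2.resize(c["img"][115:235,355:490],None,fx=5,fy=5,interpolation=2)
for P,col in(([.04,-.045,.004],(0,0,255)),([.04,-.045,.08],(0,255,0)),([-.08,-.087,.004],(255,0,0)),([-.08,.087,.004],(255,0,0)),([.007,0,.114],(255,0,255)),([.087,.087,.004],(255,255,0)),([.087,-.087,.004],(255,255,0))):
    u=(proj(c,tr(CAB,P))[0]-[355,115]+.5)*5; cv2.drawMarker(o,tuple(u.astype(int).tolist()),col,0,14,1)
cv2.imwrite("pics/inside.png",o)
```

```text
(no output)
```

View pics/inside.png

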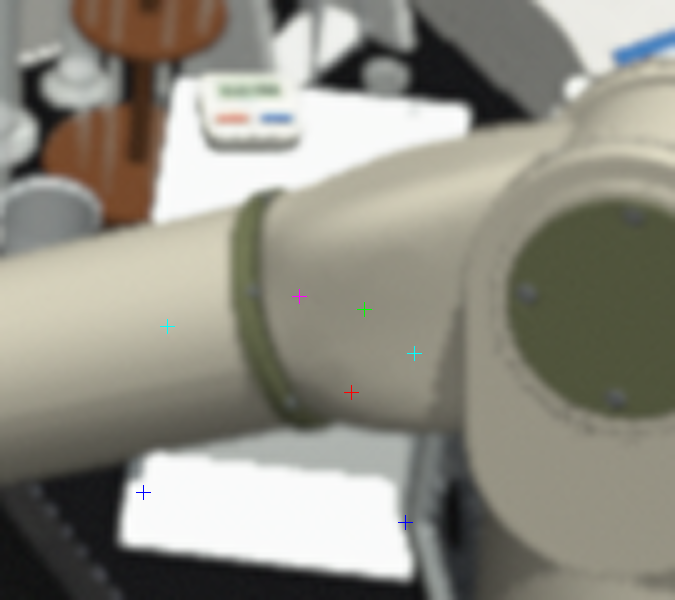

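The arm hides the interior. The predicted vial at cabinet (40,-45) matches the grey upright in the first picture. I triangulate the disk.

Run:
```python
from h import *
C=calib()
T=[390+150/3.0075-.33,130+275/3.0075-.33]; 
for n,cen in(("disk",[568,250]),):
    S=[360+(cen[0]-400)/3.0075-.33,115+cen[1]/3.0075-.33]
    f=lambda v:np.concatenate([proj(C["scene"],tr(CAB,v))[0]-S,proj(C["top"],tr(CAB,v))[0]-T])
    r=least_squares(f,[0,0,.1]); print(r.x,r.fun)
for z in(.004,.08,.114,.19):
    P=[least_squares(lambda v:proj(C["scene"],tr(CAB,[v[0],v[1],z]))[0]-S,[0,0]).x.round(3)]
    print(z,P)
t=cv2.imread("pics/top0.png");s=cv2.imread("pics/scene0.png")
a=cv2.resize(t[185:235,410:460],(400,400),interpolation=2);b=cv2.resize(s[165:215,385:435],(400,400),interpolation=2)
for c,im,x,y in((C["top"],a,410,185),(C["scene"],b,385,165)):
  for P,col in(([.045,-.045,.004],(0,0,255)),([.045,-.045,.08],(0,255,0)),([.007,-.087,.114],(255,0,0)),([.007,.087,.114],(255,0,0))):
    u=(proj(c,tr(CAB,P))[0]-[x,y]+.5)*8; cv2.drawMarker(im,tuple(u.astype(int).tolist()),col,0,14,1)
cv2.imwrite("pics/vial.png",np.hstack([a,b]))
```

```text
[-0.08656759 -0.01165759  0.09529066] [ 0.15961241  0.00167472 -0.11611464 -0.07049959]
0.004 [array([ 0.011, -0.015])]
0.08 [array([-0.07 , -0.012])]
0.114 [array([-0.107, -0.01 ])]
0.19 [array([-0.188, -0.007])]
```

View pics/vial.png

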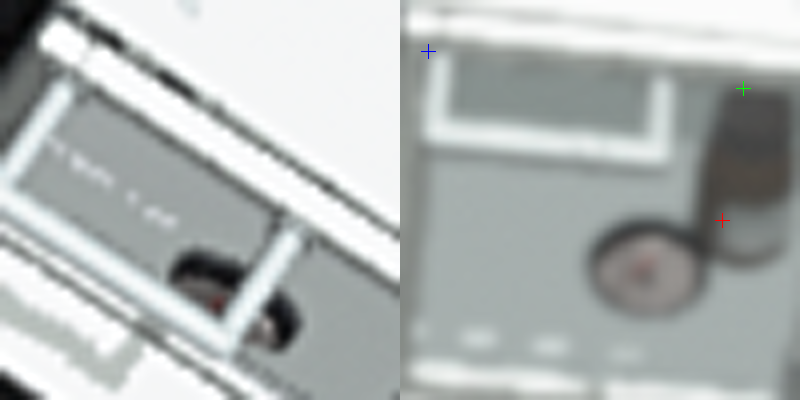

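The disk is a dial on the door (-87,-12,95), and the vial stands at about y -55, so a box lane centred at y=+35 is clear. Next I carry the box to the front of the cabinet.

```bash
python3 -m crank '-.19 0 0 0 .3;-.19 0 0 0 .3;-.19 0 0 0 .3;-.19 0 0 0 .3;-.19 0 0 0 .3;-.19 0 0 0 .3;-.19 0 0 0 .3;-.19 0 0 0 .3;-.19 0 0 0 .3;-.19 .03 0 0 .3'
python3 -m crank '0 0 0 -.085 .3;0 0 0 -.085 .3;0 0 0 -.085 .3;0 0 0 -.085 .3;0 0 0 -.085 .3;0 0 0 -.085 .3;0 0 0 0 .3;0 0 0 0 .3'
python3 - <<'E'
from h import *
go(cabw([-.26,.035,.042]),CAB[3]+np.pi)
go(cabw([-.12,.035,.035]),CAB[3]+np.pi)
s,_=tcp();print(s["joint_positions"].round(2))
E
```

```text
time: 12.3
ee_pos: [0.4869, -0.1549, 0.1083]
eef_rot: [0.654, 0.757, -0.0, -0.0]
ft_force: [0.6, 0.4, -1.5]
width: 0.0655
grip_force: 50.0
time: 13.1
ee_pos: [0.4873, -0.1531, 0.1085]
eef_rot: [0.309, 0.951, 0.0, -0.0]
ft_force: [-0.1, 0.5, -2.6]
width: 0.0658
grip_force: 50.0
dxyz [-0.0111 -0.0123  0.3323] |mm| 67 yaw -0.0019920310823259065 from [ 0.4873 -0.1531  0.1085] yaw deg 144.03 to [ 0.4877 -0.1564  0.042 ]
dxyz [-0.7111 -0.0101  0.3673] |mm| 160 yaw -0.0019920310823259065 from [ 0.4873 -0.1531  0.1085] yaw deg 144.03 to [ 0.6012 -0.2382  0.035 ]
[ 1.1   0.38 -1.02  1.87  0.36  1.09  0.88]
```

```bash
python3 -m crank '-.01 -.012 .12 -.002 .3;0 0 .12 0 .3;0 0 .09 0 .3;-.1 0 0 0 .3;-.15 0 0 0 .3;-.15 0 0 0 .3;-.15 0 0 0 .3;-.1 0 0 0 .3;-.04 0 0 0 .3;0 0 0 0 .3'
python3 - <<'E'
from h import *
go(cabw([-.121,.035,.0335]),CAB[3]+np.pi)
print(read_state()["ft_force"])
C=calib();s=[]
o=[]
for n,x,y in(("scene",340,110),("top",360,150)): o.append(cv2.resize(C[n]["img"][y:y+130,x:x+130],(400,400),interpolation=2))
cv2.imwrite("pics/in.png",np.hstack(o))
E
```

```text
time: 14.1
ee_pos: [0.6003, -0.2365, 0.0423]
eef_rot: [0.306, 0.952, 0.0, -0.0]
ft_force: [-0.1, 1.2, -1.6]
width: 0.0655
grip_force: 50.0
dxyz [-0.0039 -0.0043  0.0442] |mm| 9 yaw 0.0015711710752221995 from [ 0.6003 -0.2365  0.0423] yaw deg 144.35 to [ 0.6004 -0.2377  0.0335]
[-0.12246956  1.21758285 -1.60619544]
```

View pics/in.png

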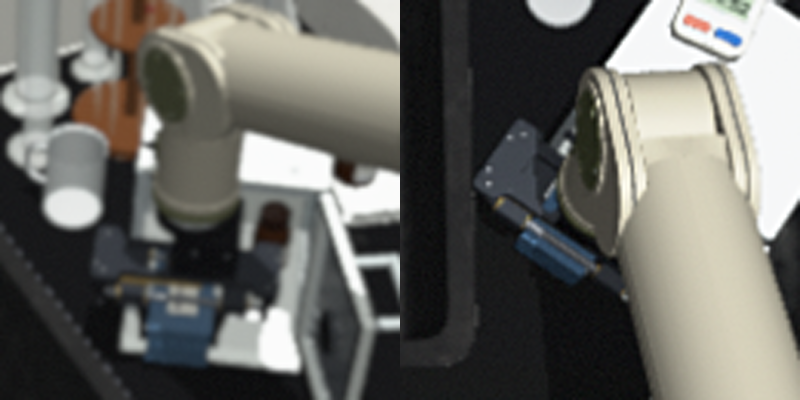

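The box is between the fingers, level, with its front under the roof, and nothing is touching. I lower it and release.

```bash
python3 -m crank '0 0 .018 0 .3;0 0 .015 0 .3;0 0 .005 0 .3;0 0 0 0 .3'
python3 -m crank '0 0 0 0 .6;0 0 0 0 .7;0 0 0 0 .75;0 0 0 0 .8;0 0 0 0 1;0 0 0 0 1' 10
python3 - <<'E'
from h import *
go(cabw([-.121,.035,.0335]),CAB[3]+np.pi); print(read_state()["ft_force"],read_state()["width"])
E
```

```text
time: 14.6
ee_pos: [0.5996, -0.2365, 0.035]
eef_rot: [0.305, 0.952, -0.0, -0.0]
ft_force: [-0.9, 0.5, -2.2]
width: 0.0656
grip_force: 50.0
time: 15.2
ee_pos: [0.6, -0.2366, 0.0353]
eef_rot: [0.305, 0.952, -0.0, 0.0]
ft_force: [0.4, -0.7, 0.1]
width: 0.0845
grip_force: 0.0
dxyz [-0.0046 -0.0033  0.0091] |mm| 2 yaw 0.002506568742969598 from [ 0.6    -0.2366  0.0353] yaw deg 144.44 to [ 0.6004 -0.2377  0.0335]
[ 0.40196623 -0.68003629  0.11196251] 0.08448209525285036
```

```bash
python3 -m crank '.05 0 0 0 1;.1 0 0 0 1;.1 0 0 0 1;.12 -.003 0 .0025 1;0 0 0 0 -1;0 0 0 0 -1;0 0 0 0 -1;0 0 0 0 -1;0 0 0 0 -1;0 0 0 0 -1'
python3 - <<'E'
from h import *
go(cabw([-.165,.035,.033]),CAB[3]+np.pi); 
go(cabw([-.1205,.035,.033]),CAB[3]+np.pi); print(read_state()["ft_force"],read_state()["width"])
C=calib();o=[]
for n,x,y in(("scene",340,110),("top",360,150)): o.append(cv2.resize(C[n]["img"][y:y+130,x:x+130],(400,400),interpolation=2))
cv2.imwrite("pics/rel.png",np.hstack(o))
E
```

```text
time: 16.2
ee_pos: [0.5397, -0.1941, 0.0352]
eef_rot: [0.307, 0.952, 0.0, 0.0]
ft_force: [-0.7, 0.5, -0.6]
width: 0.0467
grip_force: 0.0
dxyz [-0.1538  0.0008  0.011 ] |mm| 31 yaw -3.499547256310601e-05 from [ 0.5397 -0.1941  0.0352] yaw deg 144.21 to [ 0.5647 -0.2119  0.033 ]
dxyz [-0.3763  0.0008  0.011 ] |mm| 75 yaw -3.499547256310601e-05 from [ 0.5397 -0.1941  0.0352] yaw deg 144.21 to [ 0.6008 -0.2379  0.033 ]
[-0.72960265  0.46488746 -0.60965748] 0.046682754223847836
```

View pics/rel.png

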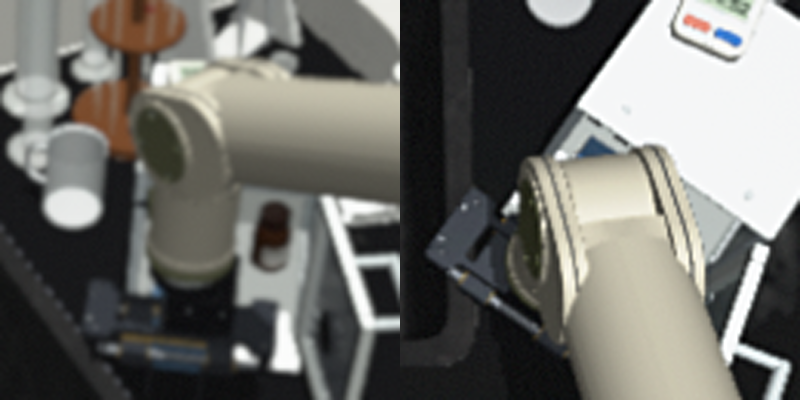

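The vial stands upright at crop (273,240) and the box tail is behind the hand. I keep the fingers 39 mm apart so both push the box end squarely.

```bash
python3 -m crank '0 0 .01 0 -.1;-.07 0 0 0 -.1;-.07 0 0 0 -.1;-.025 0 0 0 -.1;-.025 0 0 0 -.1;-.025 0 0 0 -.1'
python3 -m crank '-.025 0 0 0 -.1;-.025 0 0 0 -.1;-.025 0 0 0 -.1;-.025 0 0 0 -.1;-.025 0 0 0 -.1;-.025 0 0 0 -.1;-.012 0 0 0 -.1;0 0 0 0 -.1'
python3 - <<'E'
from h import *
go(cabw([-.1205,.035,.033]),CAB[3]+np.pi); print(read_state()["ft_force"],read_state()["width"])
E
```

```text
time: 16.9
ee_pos: [0.5741, -0.2188, 0.033]
eef_rot: [0.307, 0.952, 0.0, -0.0]
ft_force: [1.1, 0.8, -0.7]
width: 0.039
grip_force: 0.4
time: 17.7
ee_pos: [0.601, -0.2383, 0.0333]
eef_rot: [0.307, 0.952, 0.0, 0.0]
ft_force: [-0.4, 0.3, -0.1]
width: 0.0389
grip_force: 0.0
dxyz [0.0019 0.001  0.0017] |mm| 1 yaw -7.666171687776486e-05 from [ 0.601  -0.2383  0.0333] yaw deg 144.21 to [ 0.6008 -0.2379  0.033 ]
[-0.37106291  0.2670099  -0.13225646] 0.038930192079782856
```

```bash
python3 -m crank '.15 0 0 0 -.1;.2 0 0 0 -.1;.2 0 0 0 -.1;0 0 -.24 0 -.1;0 0 -.24 0 -.1;0 0 -.24 0 -.1;0 0 -.24 0 -.1;0 0 -.24 0 -.1;0 0 -.2 0 -.1;0 0 0 0 -.1'
python3 - <<'E'
from h import *
go([.4185,-.3625,.315],np.radians(158.4)); go([.4185,-.3625,.194],np.radians(158.4))
C=calib();o=[]
for n,x,y in(("scene",340,110),("top",390,140)): o.append(cv2.resize(C[n]["img"][y:y+130,x:x+130],(400,400),interpolation=2))
cv2.imwrite("pics/pushed.png",np.hstack(o))
E
```

```text
time: 18.7
ee_pos: [0.5134, -0.1735, 0.3188]
eef_rot: [0.307, 0.952, -0.001, 0.004]
ft_force: [-0.1, -0.2, 0.1]
width: 0.0394
grip_force: 0.0
dxyz [-0.1675 -1.0438  0.0191] |mm| 211 yaw -0.15748806084986994 from [ 0.5134 -0.1735  0.3188] yaw deg 144.23 to [ 0.4185 -0.3625  0.315 ]
dxyz [-0.1675 -1.0438  0.6241] |mm| 246 yaw -0.15748806084986994 from [ 0.5134 -0.1735  0.3188] yaw deg 144.23 to [ 0.4185 -0.3625  0.194 ]
```

View pics/pushed.png

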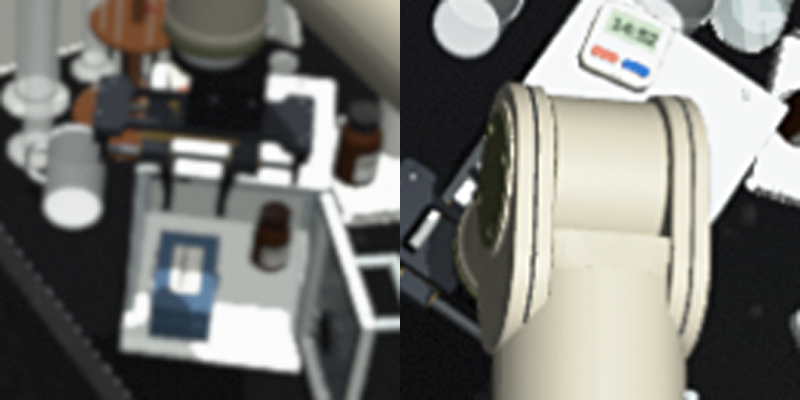

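The box lies square on the cabinet floor, crop (185,285), with about 30 mm of tail still in the doorway. The vial is upright. The hand cannot go further under the roof, so the door will push the box the last bit. Back to the handle.

```bash
python3 -m crank '-.028 -.174 0 0 -.1;-.028 -.174 0 0 -.1;-.028 -.174 0 0 -.1;-.028 -.174 0 0 -.1;-.028 -.174 0 0 -.1;-.028 -.174 0 0 -.1;0 0 0 -.079 -.1;0 0 0 -.079 -.1;0 0 0 0 -.1;0 0 0 0 -.1'
python3 - <<'E'
from h import *
go([.4185,-.3625,.194],np.radians(158.4))
E
```

```text
time: 19.8
ee_pos: [0.4163, -0.3625, 0.3123]
eef_rot: [0.189, 0.982, 0.0, -0.001]
ft_force: [1.2, 0.1, 0.3]
width: 0.039
grip_force: 0.0
dxyz [-0.0104  0.004   0.5916] |mm| 118 yaw -0.0016662281663214042 from [ 0.4163 -0.3625  0.3123] yaw deg 158.25 to [ 0.4185 -0.3625  0.194 ]
```

```bash
python3 -m crank '-.01 .004 .15 0 -.1;0 0 .15 0 -.1;0 0 .1 0 -.1;0 0 .1 0 -.1;0 0 .05 0 -.1;0 0 .04 0 -.1;0 0 0 0 -.6;0 0 0 0 -.6;0 0 0 0 -.6;0 0 0 0 -.6' 10
python3 -m crank '.022 .065 0 .0637 -.6;.022 .065 0 .0637 -.6;.022 .065 0 .0637 -.6;.022 .065 0 .0637 -.6;.022 .065 0 .0637 -.6;.022 .065 0 .0637 -.6;0 0 0 0 -.6'
python3 - <<'E'
from h import *
q=1.218
go(cabw(doorpt(q,[-.136,.0345,.194])[0]),CAB[3]+np.pi/2+q)
E
```

```text
time: 20.8
ee_pos: [0.4189, -0.363, 0.1959]
eef_rot: [0.187, 0.982, -0.0, 0.0]
ft_force: [-0.4, -0.5, 0.5]
width: 0.0196
grip_force: 0.0
time: 21.5
ee_pos: [0.4438, -0.2837, 0.1959]
eef_rot: [0.469, 0.883, -0.0, 0.001]
ft_force: [0.5, 0.5, 0.4]
width: 0.0174
grip_force: 0.0
dxyz [ 0.005  -0.0123  0.0093] |mm| 3 yaw 0.0011595114037624761 from [ 0.4438 -0.2837  0.1959] yaw deg 124.1 to [ 0.4412 -0.2842  0.194 ]
```

Go on to about q = 0.4 with small steps, then push the box home.

```bash
python3 -m crank '.024 .063 0 .0637 -.6;.022 .065 0 .0637 -.6;.022 .065 0 .0637 -.6;.022 .065 0 .0637 -.6;.022 .065 0 .0637 -.6;.022 .065 0 .0637 -.6;.022 .065 0 .0637 -.6;.022 .065 0 .0637 -.6;0 0 0 0 -.6'
python3 - <<'E'
from h import *
q=.418
go(cabw(doorpt(q,[-.136,.0345,.194])[0]),CAB[3]+np.pi/2+q)
print(read_state()["ft_force"])
E
python3 -m crank '.0115 .032 0 .0318 -.6;.0115 .032 0 .0318 -.6;.0115 .032 0 .0318 -.6;0 0 0 0 -.6'
python3 -m crank '.0115 .032 0 .0318 -.6;.0115 .032 0 .0318 -.6;0 0 0 0 -.6'
python3 - <<'E'
from h import *
q=.168
go(cabw(doorpt(q,[-.136,.0345,.194])[0]),CAB[3]+np.pi/2+q)
E
```

```text
time: 22.4
ee_pos: [0.5331, -0.2272, 0.1953]
eef_rot: [0.775, 0.631, 0.0, 0.0]
ft_force: [-0.7, 0.4, 0.3]
width: 0.0177
grip_force: 0.0
dxyz [-0.0006 -0.0098  0.0065] |mm| 2 yaw 0.0015587320307890707 from [ 0.5331 -0.2272  0.1953] yaw deg 78.3 to [ 0.5312 -0.2269  0.194 ]
[-0.66640883  0.35626876  0.29072027]
time: 22.8
ee_pos: [0.5523, -0.2262, 0.1952]
eef_rot: [0.82, 0.572, 0.0, -0.0]
ft_force: [-0.7, 0.2, 0.6]
width: 0.0175
grip_force: 0.0
time: 23.1
ee_pos: [0.5659, -0.2267, 0.1953]
eef_rot: [0.848, 0.53, 0.0, 0.0]
ft_force: [0.6, 0.1, 0.5]
width: 0.0174
grip_force: 0.0
dxyz [ 0.0043 -0.0053  0.0064] |mm| 2 yaw 0.0022074417283199643 from [ 0.5659 -0.2267  0.1953] yaw deg 64.04 to [ 0.5653 -0.2255  0.194 ]
```

```bash
python3 -m crank '.0115 .032 0 .0318 -.6;.0115 .032 0 .0318 -.6;0 0 0 0 -.6'
python3 -m crank '.0115 .032 0 .0318 -.6;.005 .013 0 .0127 -.6;0 0 0 0 -.6'
python3 -m crank '0 .01 0 0 -.6;0 .01 0 0 -.6;0 0 0 0 -.6'
python3 - <<'E'
from h import *
q=0
go(cabw(doorpt(q,[-.136,.0345,.194])[0]),CAB[3]+np.pi/2+q)
E
```

```text
time: 23.4
ee_pos: [0.5793, -0.2285, 0.1952]
eef_rot: [0.873, 0.487, 0.0, 0.0]
ft_force: [-0.3, 0.6, 0.7]
width: 0.0175
grip_force: 0.0
time: 23.7
ee_pos: [0.5886, -0.2304, 0.1953]
eef_rot: [0.89, 0.456, -0.0, 0.0]
ft_force: [-0.2, 0.6, 0.5]
width: 0.0174
grip_force: 0.2
time: 24.0
ee_pos: [0.5922, -0.232, 0.1952]
eef_rot: [0.89, 0.456, 0.0, -0.0]
ft_force: [-1.9, 3.8, -0.0]
width: 0.0175
grip_force: 1.2
dxyz [-0.0017 -0.0252  0.006 ] |mm| 5 yaw 3.2269635576574026e-06 from [ 0.5922 -0.232   0.1952] yaw deg 54.21 to [ 0.588  -0.2293  0.194 ]
```

```bash
python3 -m crank '0 .012 0 0 -.6;0 0 0 0 -.6'
python3 -m crank '0 .015 0 0 -.6;0 0 0 0 -.6'
```

```text
time: 24.2
ee_pos: [0.5941, -0.2333, 0.1952]
eef_rot: [0.89, 0.455, 0.0, -0.0]
ft_force: [-1.7, 4.7, 0.4]
width: 0.0175
grip_force: 2.2
time: 24.4
ee_pos: [0.5947, -0.2336, 0.195]
eef_rot: [0.89, 0.456, -0.002, -0.002]
ft_force: [-14.9, 10.2, 7.3]
width: 0.0182
grip_force: 9.2
```

The door has come up against its stop: 3 mm commanded, 0.7 mm moved, 18 N. I release the bar and withdraw.

```bash
python3 -m crank '0 -.03 0 0 -.6;0 -.008 0 0 -.4;0 0 0 0 -.1;0 0 0 0 -.1;0 0 0 0 -.1;0 0 0 0 -.1'
python3 -m crank '0 0 -.1 0 -.1;0 0 -.2 0 -.1;0 0 -.2 0 -.1;0 0 -.2 0 -.1;0 -.2 0 0 -.1;0 -.2 0 0 -.1;0 -.2 0 0 -.1;0 -.2 0 0 -.1;0 -.2 0 0 -.1'
python3 -m crank '.2 0 0 0 -.1;.2 0 0 0 -.1;.2 0 0 0 -.1;.2 0 0 0 -.1;.2 0 0 0 -.1;.2 0 0 0 -.1;0 0 0 0 -.1'
python3 - <<'E'
from h import *
C=calib()
for n in C: cv2.imwrite(f"pics/{n}_end.png",C[n]["img"])
# template match of handle, dial, bottles: shift from start picture
for n,items in(("scene",{"handle":(385,165,38,24),"dial":(405,188,22,20),"roof":(384,133,66,30),"bottles":(160,265,80,85)}),("top",{"handle":(405,190,45,45),"roof":(440,135,40,30),"bottles":(118,215,100,75)})):
    a=cv2.imread(f"pics/{n}0.png")
    for k,(x,y,w,h) in items.items():
        m=8; r=cv2.matchTemplate(C[n]["img"][y-m:y+h+m,x-m:x+w+m],a[y:y+h,x:x+w],cv2.TM_CCOEFF_NORMED)
        _,v,_,p=cv2.minMaxLoc(r); 
        i=np.s_[p[1],p[0]]; sub=[0,0]
        if 0<p[0]<2*m and 0<p[1]<2*m:
            g=lambda A,B,D:(A-D)/(2*(A-2*B+D))
            sub=[g(r[p[1],p[0]-1],r[i],r[p[1],p[0]+1]),g(r[p[1]-1,p[0]],r[i],r[p[1]+1,p[0]])]
        print(n,k,round(v,3),np.round([p[0]-m+sub[0],p[1]-m+sub[1]],2))
for n in C:
    P=[-.136,.0345,.194]
    print(n,"px per -.05rad",(proj(C[n],tr(CAB,doorpt(-.05,P)))-proj(C[n],tr(CAB,doorpt(0,P)))).round(2))
print(tcp()[0]["ee_pos"])
E
```

```text
time: 25.0
ee_pos: [0.5904, -0.2313, 0.1952]
eef_rot: [0.891, 0.455, 0.0, 0.0]
ft_force: [-0.8, -0.7, 0.7]
width: 0.0385
grip_force: 0.0
time: 25.9
ee_pos: [0.4271, -0.113, 0.335]
eef_rot: [0.891, 0.455, 0.0, 0.0]
ft_force: [-0.2, 0.5, 0.9]
width: 0.0396
grip_force: 0.0
time: 26.6
ee_pos: [0.5696, 0.0863, 0.3341]
eef_rot: [0.889, 0.458, 0.0, -0.002]
ft_force: [-0.9, 0.2, -0.2]
width: 0.0395
grip_force: 0.0
scene handle 0.936 [-0.14 -0.78]
scene dial 0.697 [ 0.23 -0.58]
scene roof 0.358 [-3  8]
scene bottles 1.0 [ 0. -0.]
top handle 0.85 [ 0.23 -1.14]
top roof 1.0 [-0.01 -0.03]
top bottles 1.0 [0. 0.]
scene px per -.05rad [[-0.61 -1.5 ]]
top px per -.05rad [[ 0.63 -2.53]]
[0.56887961 0.08182411 0.33478251]
```

The image shift says the door is about 0.024 rad further shut than at the start, which puts it at about 0. The withdrawal may have nudged the bar, so I give it a final push from the front with closed fingers.

Run:
```python
from h import *
go(cabw([-.20,.0345,.335]),CAB[3]+np.pi/2)
```

```text
dxyz [-1.207e+00  6.654e-01 -1.100e-03] |mm| 276 yaw 0.0008309523635538632 from [0.5689 0.0818 0.3348] yaw deg 54.29 to [ 0.536  -0.1919  0.335 ]
```

```bash
python3 -m crank '-.2 .11 0 0 -1;-.2 .11 0 0 -1;-.2 .11 0 0 -1;-.2 .11 0 0 -1;-.2 .11 0 0 -1;-.2 .11 0 0 -1;0 0 .2 0 -1;0 0 .2 0 -1;0 0 .2 0 -1;0 0 .1 0 -1'
python3 -m crank '0 0 0 0 -1;0 .06 0 0 -1;0 .06 0 0 -1;0 .05 0 0 -1;0 .02 0 0 -1;0 0 0 0 -1'
python3 - <<'E'
from h import *
go(cabw([-.153,.0345,.195]),CAB[3]+np.pi/2); print(tcp()[0]["width"])
E
```

```text
time: 27.7
ee_pos: [0.5327, -0.193, 0.1924]
eef_rot: [0.891, 0.454, -0.001, -0.001]
ft_force: [-0.4, -0.6, -0.1]
width: 0.0005
grip_force: 0.0
time: 28.3
ee_pos: [0.5667, -0.214, 0.1958]
eef_rot: [0.891, 0.455, 0.0, 0.0]
ft_force: [-0.3, 0.1, 0.6]
width: 0.0007
grip_force: 0.0
dxyz [0.0002 0.0462 0.004 ] |mm| 9 yaw -0.001175632861735146 from [ 0.5667 -0.214   0.1958] yaw deg 54.11 to [ 0.5742 -0.2193  0.195 ]
0.0006616617853992476
```

```bash
python3 -m crank '0 .02 0 0 -1;0 .015 0 0 -1;0 0 0 0 -1'; python3 -m crank '0 .015 0 0 -1;0 0 0 0 -1'; python3 -m crank '0 .01 0 0 -1;0 0 0 0 -1'
```

```text
time: 28.6
ee_pos: [0.5718, -0.2178, 0.1953]
eef_rot: [0.89, 0.455, 0.0, 0.0]
ft_force: [-0.2, -0.3, -0.4]
width: 0.0006
grip_force: 0.0
time: 28.8
ee_pos: [0.5742, -0.2196, 0.1952]
eef_rot: [0.891, 0.455, 0.0, 0.0]
ft_force: [-0.0, -0.9, -0.7]
width: 0.0006
grip_force: 0.0
time: 29.0
ee_pos: [0.5758, -0.2207, 0.1952]
eef_rot: [0.891, 0.455, 0.0, 0.0]
ft_force: [0.9, -0.9, 0.3]
width: 0.0004
grip_force: 0.0
```

```bash
python3 -m crank '0 .012 0 0 -1;0 0 0 0 -1'; python3 -m crank '0 .012 0 0 -1;0 0 0 0 -1'; python3 -m crank '0 .012 0 0 -1;0 0 0 0 -1'
```

```text
time: 29.2
ee_pos: [0.5778, -0.2222, 0.1952]
eef_rot: [0.891, 0.455, 0.0, 0.0]
ft_force: [0.2, -0.5, -0.5]
width: 0.0005
grip_force: 0.0
time: 29.4
ee_pos: [0.5794, -0.2231, 0.1952]
eef_rot: [0.89, 0.455, -0.0, -0.0]
ft_force: [-3.3, 1.8, 1.6]
width: 0.0001
grip_force: 1.8
time: 29.6
ee_pos: [0.5796, -0.2232, 0.1951]
eef_rot: [0.89, 0.456, -0.002, -0.002]
ft_force: [-15.2, 6.5, 9.6]
width: 0.0008
grip_force: 8.2
```

The stop is hard at once, so the door was already fully shut. I retreat, check numerically that the box is behind the door, and hand in.

```bash
python3 -m crank '0 -.1 0 0 -1;0 -.2 0 0 -1;0 -.2 0 0 -1;0 0 -.2 0 -1;0 0 -.2 0 -1;.2 -.1 0 0 -1;.2 -.1 0 0 -1;.2 -.1 0 0 -1;.2 -.1 0 0 -1;0 0 0 0 -1'
python3 - <<'E'
from h import *
c=cams.camera("scene"); im=c["img"].astype(int)
m=((im[...,0]-im[...,2])>25)&(im[...,0]>60); m[:130]=0;m[235:]=0;m[:,:370]=0;m[:,460:]=0
v,u=np.nonzero(m); print(len(u))
if len(u):
    for k in np.argsort(v)[[0,-1]].tolist()+np.argsort(u)[[0,-1]].tolist(): print(u[k],v[k])
for P in([-.078,.002,.004],[-.078,.068,.004],[-.078,.002,.053],[-.078,.068,.053],[.042,.002,.053],[.042,.068,.053]): print(P,proj(c,tr(CAB,P))[0].round(1))
print(cv2.matchTemplate(c["img"][185-4:197+4,422-4:438+4],cv2.imread("pics/scene0.png")[185:197,422:438],5).max())
E
```

```text
time: 30.6
ee_pos: [0.5295, 0.0177, 0.276]
eef_rot: [0.888, 0.459, 0.001, -0.0]
ft_force: [-0.8, -0.3, 1.2]
width: 0.0006
grip_force: 0.0
224
393 184
406 208
390 198
408 186
[-0.078, 0.002, 0.004] [408.8 215.5]
[-0.078, 0.068, 0.004] [389.  213.2]
[-0.078, 0.002, 0.053] [410.3 204.9]
[-0.078, 0.068, 0.053] [390.1 202.6]
[0.042, 0.002, 0.053] [412.6 180.5]
[0.042, 0.068, 0.053] [393.3 178.4]
0.99939805
```

```bash
python3 -c "
from bench import workorder
print(workorder.close_job())"
```

```text
the job is handed in; nothing more can be done
None
```

The job is handed in: the blue cuvette box is on the cabinet floor and the door is shut against its stop (the door pushed the box the last 30 mm in). The camera check showed the vial and the bottle-and-flask area unchanged, and it took about 31 s of the 72 s.

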